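# Set the sieve shaker's regulator to 75 and start it

### The arm

A 6-joint arm with a two-finger parallel gripper is mounted at the origin on the work surface. World frame = base frame: x ahead of the robot, y to its left, z up, the work surface at z = 0. Lengths are in m, angles in degrees, forces in N, time in s.
With the tool pointing down it reaches from about 0.25 to 0.725 m from the base axis. Payload 9.7 kg.
Tool frame: the origin (TCP) lies on the centre line of the jaws, within the pads' length; the fingertips stand 19 mm ahead of it and the grasp point (between the pads) is the TCP (bot.tcp_to_tips is the z of the fingertips in the tool frame, in m); z points along the fingers, y is the line along which they close (so a half turn about z gives the same grasp; the last joint's range is limited). The gripper opens to 85 mm and grips with 20 to 120 N. Pads are 22 mm wide; open, the fingers measure 114 mm over their backs; the gripper's body (76 mm by 85 mm) begins 54 mm behind the grasp point. The pads swing forward as they close: fully open they stand 13 mm farther back than shut.
Start: joints at [-68.468, 4.979, 10.078, 95.1, 0, 90], TCP at [0.202, -0.512, 0.25] pointing down, gripper open.
Joint ranges: [-179.16, 179.16], [-48.56, 103.87], [-65.8, 70.77], [-126.05, 130.52], [-82.76, 87.17], [-180, 180]. Speed limits (degrees/s): [127.2, 127.2, 147.25, 180, 180, 180].

### API

Orientations are given as [roll, pitch, yaw] about the fixed x, y, z axes, in that order (R = Rz(yaw) Ry(pitch) Rx(roll)).
In Python, from workcell import bot gives the robot as it stands. The module is installed in compiled form; this text tells all that it offers.
- The arm moves only by the tool play_rows, never from a script. Its argument "increments" is a list of rows, each an object with "slide": the shift along the tool's x, y, z in mm, a list of three; "angular": the turn, a rotation vector about the tool's x, y, z in degrees, a list of three; "claw": the opening, from -1 (shut) to 1 (fully open). In form: [{"slide": [x, y, z], "angular": [rx, ry, rz], "claw": claw}, ...]. A call has 1 to 8 rows; each row shifts and turns the commanded pose from where the row before left it, along the tool's axes as they then stand; what a row does not reach is not made up. A row lasts 1/10 s, in which the tool goes at most 50 mm and 8.59 degrees, less where a joint would pass 70% of its speed; a pose out of reach is approached as far as the arm can. A call is refused whole if a number of a shift passes 50 or a number of a turn 8.59, either way. A call with a gripper value outside its range is refused whole. The fingers move at their own pace and stop on an object; "squeeze" is the grip in N (left out, the last holds). Time passes only in rows, so rows that do not move let the fingers close. It gives the time, the measured TCP pose, the force, the opening and the grip force at its end, in the units of the state.
- bot.get_obs(): the state, without advancing time (a new reading comes with each control period).
- bot.camera(name): name is "scene" or "top" or "wrist"; returns the picture (420x560x3 uint8, red, green, blue); there is no depth.
- bot.camera_info(name): a dict with "fovy" (degrees; the focal length in pixels is half the picture's height over the tangent of half this angle, whatever the lens; pixels are square), "cx", "cy" (the principal point, pixels), "R" (3x3) and "t" (3): a world point X has camera coordinates R X + t. Camera axes: x right, y down, z forward; pixel columns grow to the right and rows downward; lengths in m; the calibration is good to about 2 mm. A picture is of the moment at which its call begins: read the wrist's pose just before it. camera_info takes no time and is no camera call; for the wrist camera it gives the pose at the moment of the call.
- bot.job_done(): hands the job in; it is judged then, once.
The state is a dict: "time": time; "q": joint angles; "qd": joint speeds; "joint_efforts": joint torques, N m; "ee_pos": TCP position; "tcp_rot": TCP orientation; "wrist_force": force on the tool from outside, world axes, zero at the start; "torque": the same for the moment, N m; "opening": finger opening in m; "grasp_force": force on a finger pad.
Only numpy, scipy, OpenCV 4.12 (cv2) and the standard library are available. Lean on these libraries where they do the work, as an engineer would, in place of code of your own. Each camera call takes 0.05 s, during which the arm holds its last target. There are 200 camera calls.

### The job

Set the sieve shaker's power regulator to 75: push its bar knob round with your fingertips, gently and without gripping it, until the white index mark lines up with the fourth long line of the scale, counted clockwise from the zero end. Then press the flat round start button fully down, let it come back up and take the hand away. Leave the mushroom-headed stop button and the tin, brush and stone around the regulator alone.

Things in the scene. Friction and masses are not known exactly. Their poses are not given: they have to be found in the camera images.
- regulator: Sieve shaker's power regulator: grey sheet-metal case 220 (x) by 340 (y) mm, fixed, with a level aluminium panel on top, 122 mm above the bench. Origin: centre of its underside; z up; -x is its front (towards the operator), +y its left. On the panel the dial is at x -10, y +75 mm, the start button at x -30, y -105, the stop button at x +45, y -105; a lamp and fuse caps 12 mm high at x +82.
- dial (a joint): Dial angle, rad: 0 with the index on the zero line, growing clockwise seen from above to 4.712 (end stops). The index at angle v points 2.356 - v rad counter-clockwise from the regulator's +x, seen from above; the 75 line is at v = 3.534. Starts below 3.05. Turns against a steady friction of about 0.12 N m (4 N of push 30 mm from the axis) and stays where it is left.
- dial_axis (a point): Point on the dial's axis 23 mm above the panel; its axes are the regulator's and do not turn. Black knob: round skirt of radius 42 mm, 10 mm high, and across it an upright bar 16 mm thick, its top 37 mm above the panel. The bar reaches 36 mm from the axis on the index side, 26 mm on the other. A white index line runs along the top of the longer half and over the skirt's rim.
- line_75 (a point): Middle of the target line, on the panel 55 mm from the dial's axis. The scale: 21 dark lines printed round the dial, one every 13.5 degrees (5 per cent), 46 to 53 mm from the axis; every fifth (0, 25, 50, 75, 100) is long and wide, 46 to 64 mm. The scale's gap faces the front; zero is its front left end. The target is the fourth long line clockwise from zero.
- start (a joint): Travel of the start button in m: 0 up, 0.006 fully down. A spring brings it back; about 1.5 N to begin, 5 N fully down.
- start_top (a point): Centre of the top of the start button: a flat grey round button of 29 mm diameter, 16 mm proud of the panel, in a steel bezel of 38 mm diameter and 6 mm height; the one nearer the regulator's front.
- stop (a joint): Travel of the stop button in m: 0 up, 0.006 fully down. Not to be pressed.
- stop_top (a point): Centre of the top of the stop button: a grey mushroom head of 40 mm diameter, 29 mm proud of the panel, 75 mm behind the start button.
- tin_center (a point): Centre of a closed steel sample tin, 72 mm diameter, 75 mm high, loose on the bench left of the regulator. Bystander.
- brush_grip (a point): Grip of a wooden sieve brush, 200 mm long, lying loose on the bench right of the regulator. Bystander.
- cobble_center (a point): Centre of a loose grey stone, about 56 by 44 mm and 34 mm high, on the bench left of the regulator, beyond the tin. Bystander.

How it is judged (in metres and radians):
On the way, in this order (a step that is already met when the one before it is completed fails the run):
1. the dial's index stands still on the 75 line (value of joint dial between 3.474 and 3.594 rad and velocity of joint dial between -0.05 and 0.05 rad/s), for 0.3 s.
2. the start button is pressed down while the dial is on the 75 line (value of joint start above 0.0045 m and value of joint dial between 3.474 and 3.594 rad), for 0.05 s.
At the end, for the whole second after the job is handed in: The dial rests with its index on the 75 line (within 0.06 rad, 3.4 degrees), the start button has been pressed at least 4.5 mm down after that and is up again, the stop button is up, and the tin, brush and stone are within 20 mm of where they stood (value of joint dial between 3.474 and 3.594 rad and value of joint each of start, stop below 0.001 m and velocity of joint dial between -0.02 and 0.02 rad/s and distance of each of tin_center, brush_grip, cobble_center from where it was at the start of the episode below 0.02 m); the robot touches nothing.
It fails at once if the start button is pressed while the dial is off the 75 line (value of joint start above 0.002 m and not (value of joint dial between 3.474 and 3.594 rad)).
It fails at once if the stop button is pressed (value of joint stop above 0.002 m).
It fails at once if the dial is gripped or forced (more than 20 N between fingers and dial) (contact force between the fingers and dial above 20 N).
It fails at once if the tin, brush or stone is pushed, lifted or carried off (20 mm) (distance of any of tin_center, brush_grip, cobble_center from where it was at the start of the episode above 0.02 m).
It also fails if it takes over 51 s, if anything falls off the work surface, if the arm or the gripper's body presses on something with over 40 N, if the wrist force passes 120 N, or if a joint passes its speed limit or range.

## Working session

There is one attempt and no reset: what is moved stays moved. The work goes in short steps, Python scripts to look and compute and a tool call to move; the robot and the scene stay as the last step left them, time stands still between calls to the robot, and variables do not carry over. Pictures are saved under pics/ and viewed, at most 10 in all, crops included, and the job is handed in when it is done.

Besides the shell and the picture viewer there is one more tool, called after "Call:" as name(argument=value, ...) on one line, values as JSON. play_rows: Moves the arm, as the interface text tells. Its arguments: {"type":"object","properties":{"increments":{"type":"array"},"squeeze":{"type":"number"}},"required":["increments"]}

```bash
mkdir -p pics; python3 - <<'E'
from workcell import bot
import cv2,numpy as np
for n in("top","scene"):
    im=bot.camera(n); i=bot.camera_info(n); print(n,i)
    cv2.imwrite(f"pics/{n}0.png",im[:,:,::-1])
o=bot.get_obs();print(o["time"],o["ee_pos"],o["tcp_rot"],o["opening"],bot.tcp_to_tips)
E
```

```text
top {'fovy': 44.29742230653422, 'cx': 280.37944793619334, 'cy': 203.6494790271429, 'R': array([[ 0.027291  , -0.99962673, -0.00126336],
       [-0.99642074, -0.02710228, -0.08006987],
       [ 0.08000574,  0.00344403, -0.99678845]]), 't': array([0.0298469 , 0.56407276, 1.39568739])}
scene {'fovy': 42.994871715754485, 'cx': 276.55454381232965, 'cy': 211.0325111022182, 'R': array([[-0.63645217,  0.77114626,  0.01618869],
       [ 0.60314553,  0.51065883, -0.61273406],
       [-0.48077448, -0.38021179, -0.79012334]]), 't': array([ 0.31604396, -0.27746774,  1.45532952])}
0.1 [ 0.2018006  -0.5114453   0.24965845] [-1.79931411e+02 -7.00769996e-04  2.15338333e+01] 0.08542331112845976 0.019
```

View pics/top0.png

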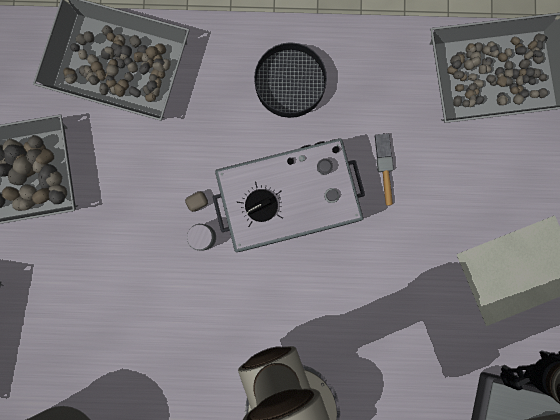

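View pics/scene0.png

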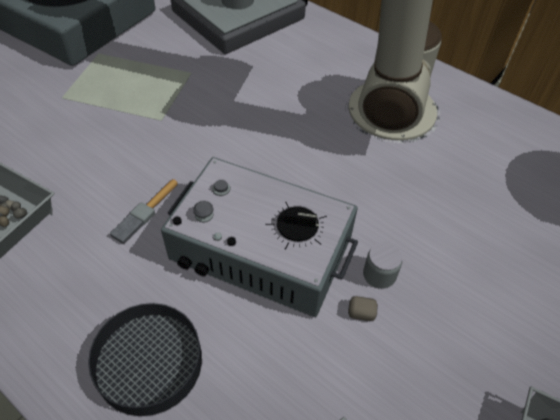

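The top picture shows the dial at about (262,205), start at (333,195), stop at (325,166), the tin at (201,237), the stone at (196,201) and the brush at (387,170). I'll enlarge the dial and buttons.

```bash
python3 - <<'E'
import cv2
im=cv2.imread("pics/top0.png")[130:260,205:365]
cv2.imwrite("pics/crop0.png",cv2.resize(im,None,fx=4.6,fy=4.6,interpolation=cv2.INTER_CUBIC))
E
```

```text
(no output)
```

View pics/crop0.png

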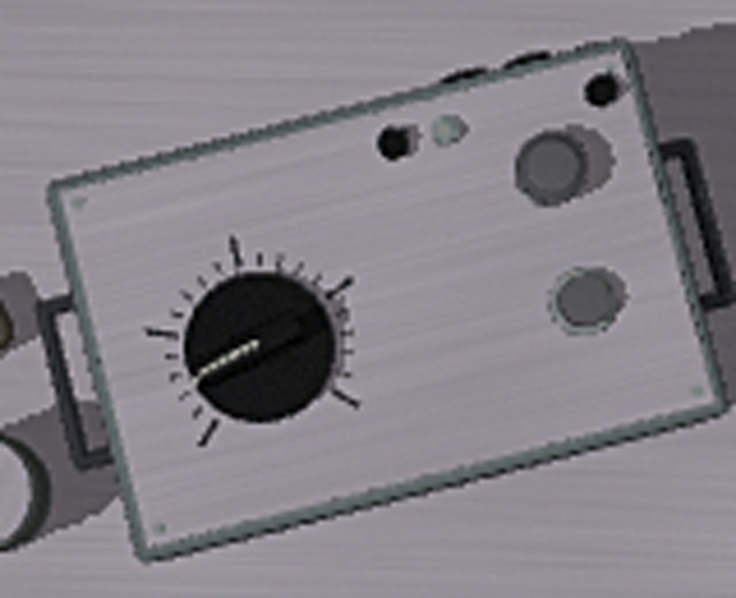

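The index points left and slightly forward, about two fifths of the way from 0 to 25. The 75 line is the long line at crop (344,285). Next I'll fit the regulator's pose.

```bash
cat > h.py <<'E'
import numpy as np, cv2
from workcell import bot
def ray(name_info,uv,z):
    i=name_info; f=210/np.tan(np.radians(i["fovy"]/2))
    d=i["R"].T@np.array([(uv[0]-i["cx"])/f,(uv[1]-i["cy"])/f,1.]); c=-i["R"].T@i["t"]
    return (c+d*(z-c[2])/d[2])[:2]
def proj(i,X):
    f=210/np.tan(np.radians(i["fovy"]/2)); p=i["R"]@X+i["t"]
    return np.array([f*p[0]/p[2]+i["cx"],f*p[1]/p[2]+i["cy"]])
def fit(L,W):
    L=np.array(L,float);W=np.array(W);a=L[:,0]+1j*L[:,1];b=W[:,0]+1j*W[:,1]
    r=np.sum((b-b.mean())*np.conj(a-a.mean()));r/=abs(r);t=b.mean()-r*a.mean()
    return np.degrees(np.angle(r)),t,np.abs(r*a+t-b)
E
python3 - <<'E'
from h import *
i=bot.camera_info("top")
u=lambda p:((p[0]+.5)/4.6-.5+205,(p[1]+.5)/4.6-.5+130)
c=[(55,185),(628,43),(724,408),(147,557)];l=[(.11,.17),(.11,-.17),(-.11,-.17),(-.11,.17)]
lines=[(207,432),(158,332),(236,252),(344,285),(347,399)]
for k,p in enumerate(lines):
    a=np.radians(135-67.5*k); 
    l.append((-.01+.055*np.cos(a),.075+.055*np.sin(a)));c.append(p)
W=[ray(i,u(p),.122) for p in c]
psi,t,res=fit(l,W);print(psi,t,res.round(4))
r=np.exp(1j*np.radians(psi));g=lambda x,y:t+r*(x+1j*y)
ax=g(-.01,.075);print("dial",ax,"start",g(-.03,-.105),"stop",g(.045,-.105))
for p,h,L in(((589,299),.138,(-.03,-.105)),((549,167),.151,(.045,-.105))):print(ray(i,u(p),h))
p=ray(i,u((201,375)),.122+.037);al=np.degrees(np.angle(p[0]+1j*p[1]-ax));print("alpha",al,"v",135+psi-al,abs(p[0]+1j*p[1]-ax))
for p,q in (((201,375),(257,345)),):
    A=ray(i,u(p),.159);B=ray(i,u(q),.159);d=A-B;print(B,np.degrees(np.arctan2(d[1],d[0])))
E
```

```text
15.728224482516517 (0.5802248274123182+0.023825359314247195j) [0.0065 0.006  0.0061 0.0064 0.0017 0.003  0.0008 0.0025 0.001 ]
dial (0.5502686457576205+0.09330648754825585j) start (0.5798109152484939-0.08537550458673407j) stop (0.6520027899309956-0.06504490622303663j)
[ 0.58030504 -0.0866724 ]
[ 0.65086858 -0.06216005]
alpha 121.86450798319666 v 28.86371649931985 0.03588211970115933
[0.54837226 0.09407658] 119.84975410784533
```

Call:
play_rows(increments=[{"slide":[0,0,0],"angular":[0,0,-8],"claw":-1},{"slide":[0,0,0],"angular":[0,0,-8],"claw":-1}], squeeze=20)

```text
time: 0.3
ee_pos: [0.2018, -0.5115, 0.2498]
tcp_rot: [-180.0, -0.0, 37.8]
wrist_force: [-0.6, 0.3, -0.2]
opening: 0.0591
grasp_force: 0.0
```

```bash
python3 -c "
from workcell import bot
o=bot.get_obs();print(o['time'],o['q'],o['tcp_rot'],o['opening'])"
```

```text
0.3 [-6.84684740e+01  5.00005650e+00  1.00494703e+01  9.51007272e+01
  9.18199648e-04  7.36881321e+01] [-1.79951010e+02 -1.52934052e-02  3.78433870e+01] 0.05908390422986271
```

Call:
play_rows(increments=[{"slide":[44.2,-21.1,0],"angular":[0,0,0],"claw":-1},{"slide":[44.2,-21.1,0],"angular":[0,0,0],"claw":-1},{"slide":[44.2,-21.1,0],"angular":[0,0,0],"claw":-1},{"slide":[44.2,-21.1,0],"angular":[0,0,0],"claw":-1},{"slide":[44.2,-21.1,0],"angular":[0,0,0],"claw":-1},{"slide":[44.2,-21.1,0],"angular":[0,0,0],"claw":-1},{"slide":[44.2,-21.1,0],"angular":[0,0,0],"claw":-1},{"slide":[44.2,-21.1,0],"angular":[0,0,0],"claw":-1}])

```text
time: 1.1
ee_pos: [0.3798, -0.1604, 0.2502]
tcp_rot: [180.0, -0.0, 37.5]
wrist_force: [1.6, -1.4, 0.5]
opening: 0.0001
grasp_force: 0.0
```

Call:
play_rows(increments=[{"slide":[44.2,-21.1,0],"angular":[0,0,0],"claw":-1},{"slide":[44.2,-21.1,0],"angular":[0,0,0],"claw":-1},{"slide":[44.2,-21.1,0],"angular":[0,0,0],"claw":-1},{"slide":[44.2,-21.1,0],"angular":[0,0,0],"claw":-1},{"slide":[44.2,-21.1,0],"angular":[0,0,0],"claw":-1},{"slide":[44.2,-21.1,0],"angular":[0,0,0],"claw":-1}])

```text
time: 1.7
ee_pos: [0.513, 0.1018, 0.25]
tcp_rot: [180.0, 0.0, 37.5]
wrist_force: [1.6, -1.1, 0.4]
opening: 0.0002
grasp_force: 0.0
```

Call:
play_rows(increments=[{"slide":[0,0,0],"angular":[0,0,-8.2],"claw":-1},{"slide":[0,0,0],"angular":[0,0,-8.2],"claw":-1},{"slide":[0,0,0],"angular":[0,0,-8.2],"claw":-1},{"slide":[0,0,0],"angular":[0,0,-8.2],"claw":-1},{"slide":[0,0,0],"angular":[0,0,-8.2],"claw":-1},{"slide":[0,0,0],"angular":[0,0,-8.2],"claw":-1},{"slide":[0,0,0],"angular":[0,0,-8.2],"claw":-1},{"slide":[0,0,0],"angular":[0,0,-8.2],"claw":-1}])

```text
time: 2.5
ee_pos: [0.5125, 0.0996, 0.2499]
tcp_rot: [-180.0, -0.0, 103.5]
wrist_force: [-0.3, 0.8, -0.7]
opening: -0.0001
grasp_force: 0.0
```

Call:
play_rows(increments=[{"slide":[0,0,0],"angular":[0,0,-8.2],"claw":-1},{"slide":[0,0,0],"angular":[0,0,-8.2],"claw":-1},{"slide":[0,0,0],"angular":[0,0,-8.2],"claw":-1},{"slide":[0,0,0],"angular":[0,0,-8.2],"claw":-1},{"slide":[0,0,0],"angular":[0,0,-8.2],"claw":-1},{"slide":[0,0,0],"angular":[0,0,-8.2],"claw":-1},{"slide":[0,0,0],"angular":[0,0,-8.2],"claw":-1},{"slide":[0,0,0],"angular":[0,0,-8.2],"claw":-1}])

```text
time: 3.3
ee_pos: [0.5125, 0.0996, 0.2499]
tcp_rot: [-180.0, -0.0, 169.1]
wrist_force: [-0.9, -0.2, -0.3]
opening: 0.0001
grasp_force: 0.0
```

Call:
play_rows(increments=[{"slide":[0,0,0],"angular":[0,0,-8.2],"claw":-1},{"slide":[0,0,0],"angular":[0,0,-8.2],"claw":-1},{"slide":[0,0,0],"angular":[0,0,-8.2],"claw":-1},{"slide":[0,0,0],"angular":[0,0,-8.2],"claw":-1},{"slide":[0,0,0],"angular":[0,0,-8.2],"claw":-1},{"slide":[0,0,0],"angular":[0,0,0],"claw":-1}])

```text
time: 3.9
ee_pos: [0.5125, 0.0996, 0.2499]
tcp_rot: [180.0, -0.0, -150.1]
wrist_force: [0.3, -0.1, -0.3]
opening: -0.0001
grasp_force: 0.0
```

```bash
python3 - <<'E'
from h import *
i=bot.camera_info("wrist");o=bot.get_obs();print(o['time'],o['q'].round(1),o['ee_pos'],o['tcp_rot'],o['opening'])
im=bot.camera("wrist");cv2.imwrite("pics/w1.png",im[:,:,::-1])
np.savez("w1.npz",**i)
E
```

```text
3.9 [ 11.    1.2   6.1  94.9  -0.  -18.9] [0.51248991 0.09958398 0.24993536] [ 1.79987934e+02 -3.88594302e-02 -1.50144835e+02] -7.48904333931064e-05
```

View pics/w1.png

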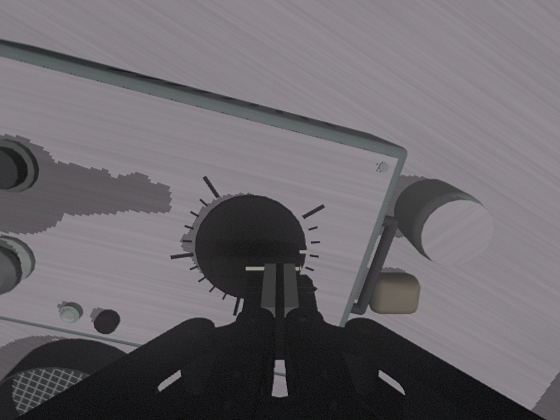

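The wrist picture shows the 0 line at (314,211), 100 at (211,186), 75 at (181,256) and 50 at about (237,306). The index shows as a stub at (246–263,268), and on the skirt rim near (303,252). I'll use these to refine the pose.

```bash
python3 - <<'E'
from h import *
i=dict(np.load("w1.npz"))
c=[(314,211),(181,256),(211,186)];l=[]
for k in(0,3,4):
    a=np.radians(135-67.5*k); l.append((-.01+.055*np.cos(a),.075+.055*np.sin(a)))
W=[ray(i,p,.122) for p in c]
psi,t,res=fit(l,W);r=np.exp(1j*np.radians(psi));g=lambda x,y:t+r*(x+1j*y)
ax=g(-.01,.075);print(psi,t,res,"dial",ax,"start",g(-.03,-.105))
A=ray(i,(303,252),.132);d=A[0]+1j*A[1]-ax;print("rim",abs(d),np.degrees(np.angle(d)))
A=ray(i,(246,268.5),.159);d=A[0]+1j*A[1]-ax;print("top stub",abs(d),np.degrees(np.angle(d)))
for h in(.122,):
  a=complex(0.5503,0.0933);print("proj topcam axis",proj(i,np.array([a.real,a.imag,.122])))
B=ray(i,(263,268),.159);d=B-A;print("dir",np.degrees(np.arctan2(d[1],d[0])))
E
```

```text
15.723745479656403 (0.5793542451502269+0.026019782871334683j) [0.00050138 0.00075982 0.00040416] dial (0.5494034951594113+0.09550325266802559j) start (0.5789317963906371-0.08318104833908019j)
rim 0.03941993344091937 119.00036952559631
top stub 0.0007632276849729794 -37.26261304981663
proj topcam axis [248.11928389 245.52826204]
dir 121.6750091477343
```

Call:
play_rows(increments=[{"slide":[0,3,20],"angular":[0,0,0],"claw":-1},{"slide":[0,0,20],"angular":[0,0,0],"claw":-1},{"slide":[0,0,20],"angular":[0,0,0],"claw":-1},{"slide":[0,0,15],"angular":[0,0,0],"claw":-1},{"slide":[0,0,10],"angular":[0,0,0],"claw":-1},{"slide":[0,0,7],"angular":[0,0,0],"claw":-1},{"slide":[0,0,0],"angular":[0,0,0],"claw":-1}])

```text
time: 4.65
ee_pos: [0.5109, 0.1022, 0.1577]
tcp_rot: [180.0, -0.0, -150.3]
wrist_force: [-0.8, 0.3, 0.5]
opening: 0.0002
grasp_force: 0.0
```

Call:
play_rows(increments=[{"slide":[-3,0,0],"angular":[0,0,0],"claw":-1},{"slide":[-3,0,0],"angular":[0,0,0],"claw":-1},{"slide":[-3,0,0],"angular":[0,0,0],"claw":-1},{"slide":[-1.5,0,0],"angular":[0,0,0],"claw":-1},{"slide":[-1.5,0,0],"angular":[0,0,0],"claw":-1},{"slide":[0,0,0],"angular":[0,0,0],"claw":-1}])

```text
time: 5.25
ee_pos: [0.5212, 0.1081, 0.1585]
tcp_rot: [180.0, -0.1, -150.3]
wrist_force: [-4.1, -1.4, 2.9]
opening: -0.0002
grasp_force: 2.0
```

```bash
python3 - <<'E'
from h import *
o=bot.get_obs();print(o['time'],o['ee_pos'],o['tcp_rot'],o['wrist_force'])
im=bot.camera("top")[:,:,::-1];im2=bot.camera("wrist")[:,:,::-1]
cv2.imwrite("pics/c2.png",np.hstack([cv2.resize(im[160:250,210:310],(400,360),interpolation=cv2.INTER_CUBIC),cv2.resize(im2[150:390,130:397],(400,360))]))
E
```

```text
5.25 [0.52124636 0.10806816 0.15846315] [ 1.79996614e+02 -5.30699745e-02 -1.50272069e+02] [-4.11771445 -1.4126692   2.91041246]
```

View pics/c2.png

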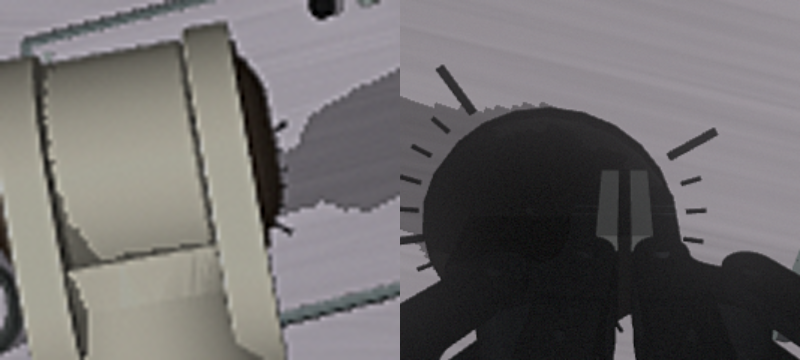

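Contact is made at about 4 N. Now I'll sweep, 5.3° per row about the dial axis.

Call:
play_rows(increments=[{"slide":[-2.48,1.64,0],"angular":[0,0,5.3],"claw":-1},{"slide":[-2.48,1.64,0],"angular":[0,0,5.3],"claw":-1},{"slide":[-2.48,1.64,0],"angular":[0,0,5.3],"claw":-1},{"slide":[-2.48,1.64,0],"angular":[0,0,5.3],"claw":-1},{"slide":[-2.48,1.64,0],"angular":[0,0,5.3],"claw":-1},{"slide":[-2.48,1.64,0],"angular":[0,0,5.3],"claw":-1},{"slide":[-2.48,1.64,0],"angular":[0,0,5.3],"claw":-1},{"slide":[-2.48,1.64,0],"angular":[0,0,5.3],"claw":-1}])

```text
time: 6.15
ee_pos: [0.5374, 0.1244, 0.1582]
tcp_rot: [-180.0, -0.1, 167.1]
wrist_force: [-5.1, -2.2, 2.9]
opening: -0.0002
grasp_force: 2.8
```

```bash
cat > c.py <<'E'
from h import *
o=bot.get_obs();p=np.radians(o['tcp_rot'][2]);d=np.array([.5498,.0945])-o['ee_pos'][:2]
c,s=np.cos(p),np.sin(p);F=o['wrist_force']
print(o['time'],"centre in tool mm",1e3*(d@[c,s]),1e3*(d@[s,-c]),"z",o['ee_pos'][2],"yaw",o['tcp_rot'][2],"F tool x,y,up",F[:2]@[c,s],F[:2]@[s,-c],F[2],"q6",o['q'][5])
E
python3 c.py
```

```text
6.15 centre in tool mm -18.716723271166487 -26.420475341944577 z 0.15819514193257928 yaw 167.10966918344084 F tool x,y,up 4.516353521735043 -3.272770314764416 2.907546047380195 q6 25.924266568568726
```

Call:
play_rows(increments=[{"slide":[-2.48,1.64,0],"angular":[0,0,5.3],"claw":-1},{"slide":[-2.48,1.64,0],"angular":[0,0,5.3],"claw":-1},{"slide":[-2.48,1.64,0],"angular":[0,0,5.3],"claw":-1},{"slide":[-2.48,1.64,0],"angular":[0,0,5.3],"claw":-1},{"slide":[-2.48,1.64,0],"angular":[0,0,5.3],"claw":-1},{"slide":[-2.48,1.64,0],"angular":[0,0,5.3],"claw":-1},{"slide":[-2.48,1.64,0],"angular":[0,0,5.3],"claw":-1},{"slide":[-2.48,1.64,0],"angular":[0,0,5.3],"claw":-1}])

```text
time: 6.95
ee_pos: [0.5607, 0.1259, 0.158]
tcp_rot: [-179.9, -0.1, 124.7]
wrist_force: [-6.0, 2.7, 2.0]
opening: 0.0
grasp_force: 2.5
```

```bash
python3 c.py
```

```text
6.95 centre in tool mm -19.601684092064456 -26.834937146129317 z 0.1580058305339208 yaw 124.73613205110401 F tool x,y,up 5.625120145323072 -3.396415470850712 1.9802607297788692 q6 67.88247048991538
```

Call:
play_rows(increments=[{"slide":[-2.48,1.64,0],"angular":[0,0,5.3],"claw":-1},{"slide":[-2.48,1.64,0],"angular":[0,0,5.3],"claw":-1},{"slide":[-2.48,1.64,0],"angular":[0,0,5.3],"claw":-1},{"slide":[-2.48,1.64,0],"angular":[0,0,5.3],"claw":-1},{"slide":[-2.48,1.64,0],"angular":[0,0,5.3],"claw":-1},{"slide":[-2.48,1.64,0],"angular":[0,0,5.3],"claw":-1},{"slide":[-2.48,1.64,0],"angular":[0,0,5.3],"claw":-1},{"slide":[-2.48,1.64,0],"angular":[0,0,5.3],"claw":-1}])

```text
time: 7.75
ee_pos: [0.579, 0.1112, 0.158]
tcp_rot: [-180.0, -0.1, 82.4]
wrist_force: [-2.7, 3.5, -0.4]
opening: 0.0
grasp_force: 1.8
```

```bash
python3 c.py
```

```text
7.75 centre in tool mm -20.42670431513932 -26.71693862391404 z 0.15795406513128551 yaw 82.35089494468195 F tool x,y,up 3.099938024768068 -3.150921937808181 -0.3936000347106164 q6 108.4751672561417
```

Call:
play_rows(increments=[{"slide":[-2.48,1.64,0],"angular":[0,0,5.3],"claw":-1},{"slide":[-2.48,1.64,0],"angular":[0,0,5.3],"claw":-1},{"slide":[-2.48,1.64,0],"angular":[0,0,5.3],"claw":-1},{"slide":[-2.48,1.64,0],"angular":[0,0,5.3],"claw":-1},{"slide":[-2.48,1.64,0],"angular":[0,0,5.3],"claw":-1},{"slide":[-2.48,1.64,0],"angular":[0,0,5.3],"claw":-1},{"slide":[-2.48,1.64,0],"angular":[0,0,5.3],"claw":-1},{"slide":[0,0,0],"angular":[0,0,0],"claw":-1}])

```text
time: 8.55
ee_pos: [0.583, 0.0906, 0.1581]
tcp_rot: [-180.0, -0.1, 45.4]
wrist_force: [0.7, 3.3, 0.3]
opening: -0.0002
grasp_force: 1.1
```

```bash
python3 c.py
```

```text
8.55 centre in tool mm -20.592158792899575 -26.34610805906187 z 0.158084654437198 yaw 45.36468590721815 F tool x,y,up 2.867404814008515 -1.8406512668734165 0.25448172372306566 q6 143.44946686918917
```

Call:
play_rows(increments=[{"slide":[5,0,0],"angular":[0,0,0],"claw":-1},{"slide":[15,0,0],"angular":[0,0,0],"claw":-1},{"slide":[25,0,-30],"angular":[0,0,0],"claw":-1},{"slide":[25,0,-35],"angular":[0,0,0],"claw":-1},{"slide":[0,0,-35],"angular":[0,0,0],"claw":-1},{"slide":[0,0,0],"angular":[0,0,0],"claw":-1},{"slide":[0,0,0],"angular":[0,0,0],"claw":-1}])

```text
time: 9.25
ee_pos: [0.6324, 0.1405, 0.2588]
tcp_rot: [179.9, -0.1, 45.5]
wrist_force: [0.7, 0.5, -1.4]
opening: -0.0003
grasp_force: 0.0
```

```bash
python3 c.py; python3 - <<'E'
from h import *
i=bot.camera_info("wrist");np.savez("w3.npz",**i)
im=bot.camera("wrist")[:,:,::-1];cv2.imwrite("pics/w3.png",im)
print(proj(i,np.array([.5498,.0945,.122])))
E
```

```text
9.25 centre in tool mm -90.68590925206692 -26.793590183823465 z 0.2587869207451433 yaw 45.54315492779937 F tool x,y,up 0.8708031264717402 0.13624683652912767 -1.4231306194648008 q6 146.98644754006648
[247.63443269 307.52600658]
```

View pics/w3.png

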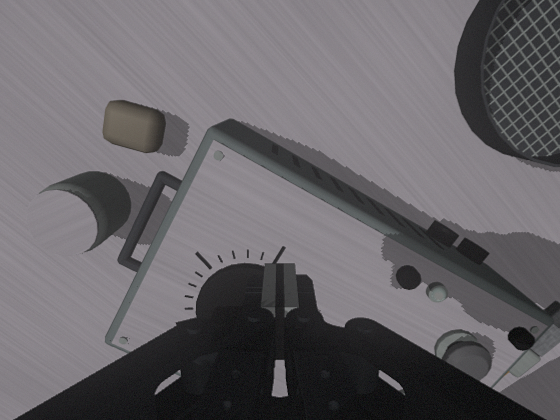

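The picture shows the bar hidden behind the fingers; the camera looks towards tool +x. I'll shift the hand to the other side of the dial and look again.

Call:
play_rows(increments=[{"slide":[-40,0,-5],"angular":[0,0,0],"claw":-1},{"slide":[-40,0,-5],"angular":[0,0,0],"claw":-1},{"slide":[-40,0,0],"angular":[0,0,0],"claw":-1},{"slide":[-20,0,0],"angular":[0,0,0],"claw":-1},{"slide":[0,0,0],"angular":[0,0,0],"claw":-1},{"slide":[0,0,0],"angular":[0,0,0],"claw":-1}])

```text
time: 9.9
ee_pos: [0.5333, 0.0402, 0.2676]
tcp_rot: [-180.0, 0.0, 45.4]
wrist_force: [1.7, 0.1, -0.3]
opening: -0.0002
grasp_force: 0.0
```

```bash
python3 c.py; python3 - <<'E'
from h import *
i=bot.camera_info("wrist");np.savez("w4.npz",**i)
im=bot.camera("wrist")[:,:,::-1];cv2.imwrite("pics/w4f.png",im)
c=proj(i,np.array([.5498,.0945,.122]));print(c)
x,y=(c-[100,75]).astype(int);x=max(0,min(x,360));y=max(0,min(y,270));print(x,y)
cv2.imwrite("pics/w4.png",cv2.resize(im[y:y+150,x:x+200],None,fx=4,fy=4,interpolation=cv2.INTER_CUBIC))
E
```

```text
9.9 centre in tool mm 50.256907327987165 -26.38589716969579 z 0.26757301261553146 yaw 45.414364817620715 F tool x,y,up 1.271360811077494 1.1314685250843297 -0.3264965808927959 q6 138.89451238765778
[244.08824496 137.56344813]
144 62
```

View pics/w4.png

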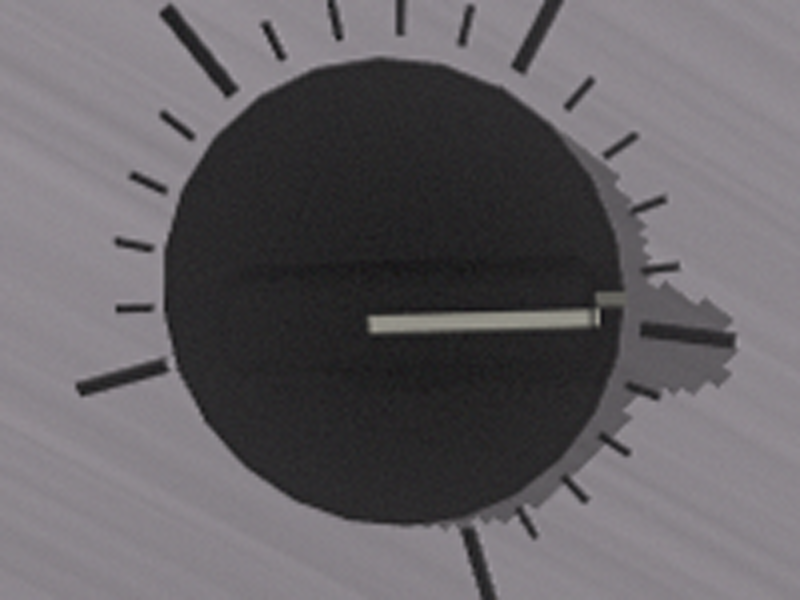

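The crop shows the index from (370,324) to (598,317), with its rim mark at (612,299), just short of the 75 line at (641,328)–(736,341).

```bash
python3 - <<'E'
from h import *
i=dict(np.load("w4.npz"));u=lambda p:((p[0]+.5)/4-.5+144,(p[1]+.5)/4-.5+62)
l=[];
for k in range(5):
    a=np.radians(135-67.5*k); l.append((-.01+.046*np.cos(a),.075+.046*np.sin(a)))
W=[ray(i,u(p),.122) for p in[(167,365),(231,92),(519,70),(642,329),(468,530)]]
psi,t,res=fit(l,W);r=np.exp(1j*np.radians(psi));ax=t+r*(-.01+.075j);print(psi,ax,res,"start",t+r*(-.03-.105j))
C=lambda p,z:complex(*ray(i,u(p),z))
d=C((598,317),.159)-C((370,324),.159);print("bar v",135+psi-np.degrees(np.angle(d)),abs(C((370,324),.159)-ax))
d=C((612,299),.132)-ax;print("rim v",135+psi-np.degrees(np.angle(d)),abs(d))
d=C((596,317.5),.159)-ax;print("tip v",135+psi-np.degrees(np.angle(d)),abs(d))
E
```

```text
15.910779660255765 (0.5499147215464161+0.09558924438827408j) [7.19559788e-05 4.65294529e-04 2.37599678e-04 1.03144752e-04
 4.07987626e-04] start (0.5800261547037595-0.08299771368316752j)
bar v 193.79871055156735 0.000929455100621506
rim v 193.95762976702747 0.03955895320633525
tip v 193.88048069265406 0.035721832944869206
```

Call:
play_rows(increments=[{"slide":[40,0,0],"angular":[0,0,0],"claw":-1},{"slide":[40,0,0],"angular":[0,0,0],"claw":-1},{"slide":[40,0,0],"angular":[0,0,0],"claw":-1},{"slide":[20,0,10],"angular":[0,0,0],"claw":-1},{"slide":[-25,0,35],"angular":[0,0,0],"claw":-1},{"slide":[-20,0,35],"angular":[0,0,0],"claw":-1},{"slide":[0,0,20],"angular":[0,0,0],"claw":-1},{"slide":[0,0,10],"angular":[0,0,0],"claw":-1}])

```text
time: 10.75
ee_pos: [0.5994, 0.1085, 0.1549]
tcp_rot: [-179.9, 0.2, 45.5]
wrist_force: [-0.4, 0.0, 0.1]
opening: -0.0001
grasp_force: 0.0
```

Call:
play_rows(increments=[{"slide":[-10,0,0],"angular":[0,0,0],"claw":-1},{"slide":[-8,0,0],"angular":[0,0,0],"claw":-1},{"slide":[-4,0,0],"angular":[0,0,0],"claw":-1},{"slide":[-2,0,0],"angular":[0,0,0],"claw":-1},{"slide":[-1,0,0],"angular":[0,0,0],"claw":-1},{"slide":[0,0,0],"angular":[0,0,0],"claw":-1}])

```text
time: 11.35
ee_pos: [0.5832, 0.0904, 0.1591]
tcp_rot: [179.9, -0.1, 45.4]
wrist_force: [1.3, 1.2, 0.3]
opening: -0.0003
grasp_force: 0.9
```

```bash
python3 c.py
```

```text
11.35 centre in tool mm -20.537110788098058 -26.671854486774915 z 0.1591274400153217 yaw 45.429449810373754 F tool x,y,up 1.7634475257445446 0.10554656056708775 0.3324918994961875 q6 143.37725287121097
```

Call:
play_rows(increments=[{"slide":[-0.82,0.58,0],"angular":[0,0,1.72],"claw":-1},{"slide":[-0.82,0.58,0],"angular":[0,0,1.72],"claw":-1},{"slide":[-0.82,0.58,0],"angular":[0,0,1.72],"claw":-1},{"slide":[-0.82,0.58,0],"angular":[0,0,1.72],"claw":-1},{"slide":[-0.82,0.58,0],"angular":[0,0,1.72],"claw":-1},{"slide":[0,0,0],"angular":[0,0,0],"claw":-1},{"slide":[0,0,0],"angular":[0,0,0],"claw":-1}])

```text
time: 12.05
ee_pos: [0.5816, 0.0853, 0.1582]
tcp_rot: [180.0, 0.0, 36.8]
wrist_force: [3.2, 1.1, 1.5]
opening: 0.0001
grasp_force: 1.8
```

```bash
python3 c.py
```

```text
12.05 centre in tool mm -19.902190201788983 -26.40614488093562 z 0.1582015658806165 yaw 36.83819770332673 F tool x,y,up 3.250368690344641 1.0551036496807644 1.4909434552186767 q6 151.51034472436996
```

Call:
play_rows(increments=[{"slide":[5,0,0],"angular":[0,0,0],"claw":-1},{"slide":[15,0,0],"angular":[0,0,0],"claw":-1},{"slide":[10,0,-30],"angular":[0,0,0],"claw":-1},{"slide":[0,0,-35],"angular":[0,0,0],"claw":-1},{"slide":[0,0,-35],"angular":[0,0,0],"claw":-1},{"slide":[-30,0,-10],"angular":[0,0,0],"claw":-1},{"slide":[-40,0,0],"angular":[0,0,0],"claw":-1},{"slide":[-30,0,0],"angular":[0,0,0],"claw":-1}])

```text
time: 12.85
ee_pos: [0.524, 0.0427, 0.268]
tcp_rot: [-180.0, 0.1, 36.9]
wrist_force: [0.4, -0.7, 1.5]
opening: -0.0001
grasp_force: 0.0
```

Call:
play_rows(increments=[{"slide":[0,0,0],"angular":[0,0,0],"claw":-1},{"slide":[0,0,0],"angular":[0,0,0],"claw":-1}])

```text
time: 13.05
ee_pos: [0.5252, 0.0432, 0.2682]
tcp_rot: [-180.0, 0.0, 36.8]
wrist_force: [-0.3, -0.9, 0.2]
opening: 0.0002
grasp_force: 0.0
```

```bash
python3 c.py; python3 - <<'E'
from h import *
i=bot.camera_info("wrist");np.savez("w5.npz",**i)
im=bot.camera("wrist")[:,:,::-1];cv2.imwrite("pics/w5f.png",im)
c=proj(i,np.array([.5499,.0956,.122]));print(c)
x,y=(c-[100,75]).astype(int);x=max(0,min(x,360));y=max(0,min(y,270));print(x,y)
cv2.imwrite("pics/w5.png",cv2.resize(im[y:y+150,x:x+200],None,fx=4,fy=4,interpolation=cv2.INTER_CUBIC))
E
```

```text
13.05 centre in tool mm 50.470474405629155 -26.338666117686138 z 0.26818006750171663 yaw 36.79417620155721 F tool x,y,up -0.7790671006217009 0.542827739476086 0.2094286489091281 q6 147.9084184784486
[243.07648595 136.19626657]
143 61
```

View pics/w5.png

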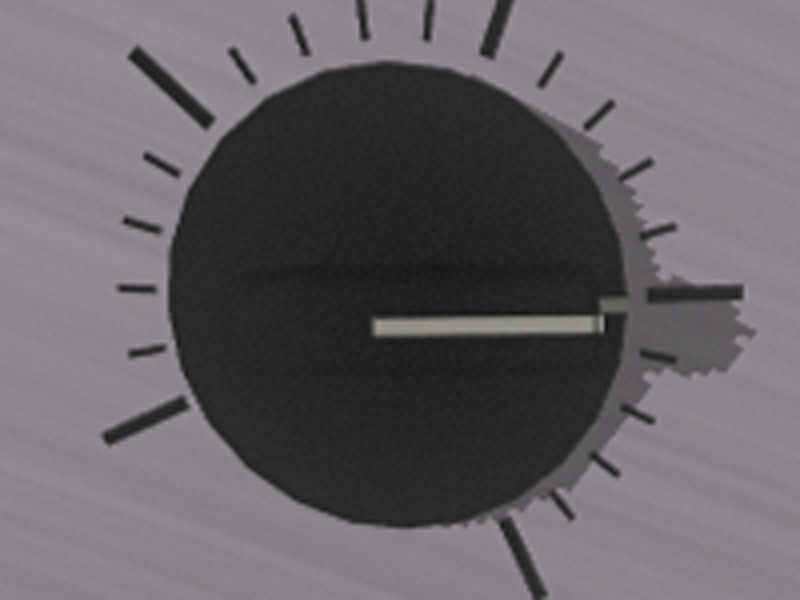

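The crop shows the index at (373,327)–(603,323) with its rim mark at (615,304). The 75 line is at (649,295)–(743,292), so they look nearly aligned. Computing the angle:

```bash
python3 - <<'E'
from h import *
i=dict(np.load("w5.npz"));u=lambda p:((p[0]+.5)/4-.5+143,(p[1]+.5)/4-.5+61)
l=[];
for k in range(5):
    a=np.radians(135-67.5*k); l.append((-.01+.046*np.cos(a),.075+.046*np.sin(a)))
W=[ray(i,u(p),.122) for p in[(186,403),(210,123),(487,55),(649,295),(504,519)]]
psi,t,res=fit(l,W);r=np.exp(1j*np.radians(psi));ax=t+r*(-.01+.075j);st=t+r*(-.03-.105j);print(psi,ax,res,"start",st)
C=lambda p,z:complex(*ray(i,u(p),z))
d=C((603,323),.159)-C((373,327),.159);print("bar v",135+psi-np.degrees(np.angle(d)))
d=C((615,304),.132)-ax;print("rim v",135+psi-np.degrees(np.angle(d)),abs(d))
d=C((601,323.5),.159)-ax;print("tip v",135+psi-np.degrees(np.angle(d)))
p=np.radians(36.8);c,s=np.cos(p),np.sin(p);d=np.array([.5797,-.0835])-bot.get_obs()['ee_pos'][:2]
print("to start tool",1e3*d@[c,s],1e3*d@[s,-c])
E
```

```text
15.905282730029986 (0.5500025564073157+0.09560193299536354j) [0.00025579 0.00025528 0.00022439 0.00027697 0.00012327] start (0.5800968558770722-0.08298791313096193j)
bar v 203.1635120592607
rim v 203.16264982351305 0.03944553948770752
tip v 203.39354279046202
to start tool -32.77331148855688 134.13758536372757
```

The dial reads about 203.2° against a target of 202.5 ± 3.4, so it's on the line. Next I'll go over the start button and down to just above it.

Call:
play_rows(increments=[{"slide":[-9,36,0],"angular":[0,0,0],"claw":-1},{"slide":[-9,36,0],"angular":[0,0,0],"claw":-1},{"slide":[-9,36,0],"angular":[0,0,0],"claw":-1},{"slide":[-6,26,0],"angular":[0,0,0],"claw":-1},{"slide":[0,0,30],"angular":[0,0,0],"claw":-1},{"slide":[0,0,30],"angular":[0,0,0],"claw":-1},{"slide":[0,0,25],"angular":[0,0,0],"claw":-1},{"slide":[0,0,10],"angular":[0,0,0],"claw":-1}])

```text
time: 13.9
ee_pos: [0.579, -0.083, 0.1696]
tcp_rot: [-179.8, 0.2, 36.9]
wrist_force: [0.0, -0.5, -0.4]
opening: 0.0001
grasp_force: 0.0
```

Call:
play_rows(increments=[{"slide":[0,0,0],"angular":[0,0,0],"claw":-1},{"slide":[0,0,0],"angular":[0,0,0],"claw":-1}])

```text
time: 14.1
ee_pos: [0.58, -0.0834, 0.1742]
tcp_rot: [180.0, -0.0, 36.9]
wrist_force: [0.2, -0.4, 0.1]
opening: -0.0004
grasp_force: 0.0
```

Now press in small steps, from TCP z 0.174 to about 0.150.

Call:
play_rows(increments=[{"slide":[0,0,8],"angular":[0,0,0],"claw":-1},{"slide":[0,0,6],"angular":[0,0,0],"claw":-1},{"slide":[0,0,3],"angular":[0,0,0],"claw":-1},{"slide":[0,0,3],"angular":[0,0,0],"claw":-1},{"slide":[0,0,2],"angular":[0,0,0],"claw":-1},{"slide":[0,0,1.5],"angular":[0,0,0],"claw":-1},{"slide":[0,0,0],"angular":[0,0,0],"claw":-1},{"slide":[0,0,0],"angular":[0,0,0],"claw":-1}])

```text
time: 14.9
ee_pos: [0.5796, -0.0836, 0.151]
tcp_rot: [179.9, -0.1, 36.8]
wrist_force: [-2.4, 0.3, 8.6]
opening: -0.0005
grasp_force: 4.3
```

The force of 8.6 N is more than the 5 N spring, so the button is bottomed. I'll add a touch more, then lift and move clear.

Call:
play_rows(increments=[{"slide":[0,0,0.8],"angular":[0,0,0],"claw":-1},{"slide":[0,0,0],"angular":[0,0,0],"claw":-1}])

```text
time: 15.1
ee_pos: [0.5796, -0.0836, 0.1509]
tcp_rot: [179.9, -0.1, 36.8]
wrist_force: [-4.7, 0.8, 12.6]
opening: -0.0003
grasp_force: 6.6
```

Call:
play_rows(increments=[{"slide":[0,0,-5],"angular":[0,0,0],"claw":-1},{"slide":[0,0,-15],"angular":[0,0,0],"claw":-1},{"slide":[0,0,-30],"angular":[0,0,0],"claw":-1},{"slide":[0,0,-40],"angular":[0,0,0],"claw":-1},{"slide":[-40,20,-10],"angular":[0,0,0],"claw":-1},{"slide":[-40,20,0],"angular":[0,0,0],"claw":-1},{"slide":[-40,20,0],"angular":[0,0,0],"claw":-1},{"slide":[-40,20,0],"angular":[0,0,0],"claw":-1}])

```text
time: 15.9
ee_pos: [0.4985, -0.2448, 0.2498]
tcp_rot: [180.0, -0.0, 36.9]
wrist_force: [1.2, -1.1, 1.0]
opening: 0.0001
grasp_force: 0.0
```

Call:
play_rows(increments=[{"slide":[-20,10,0],"angular":[0,0,0],"claw":-1},{"slide":[0,0,0],"angular":[0,0,0],"claw":-1},{"slide":[0,0,0],"angular":[0,0,0],"claw":-1}])

```text
time: 16.2
ee_pos: [0.4893, -0.2638, 0.2494]
tcp_rot: [180.0, -0.0, 36.8]
wrist_force: [-0.4, 0.2, 0.6]
opening: -0.0004
grasp_force: 0.0
```

```bash
python3 - <<'E'
from h import *
im=bot.camera("top")[:,:,::-1];cv2.imwrite("pics/t6.png",cv2.resize(im[120:270,180:400],None,fx=3.6,fy=3.6,interpolation=cv2.INTER_CUBIC))
E
```

```text
(no output)
```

View pics/t6.png

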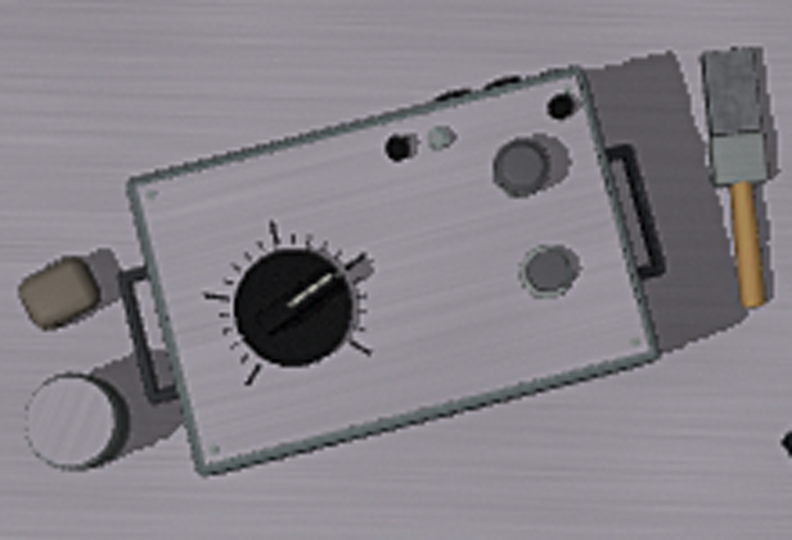

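The index (290,303)–(335,275) points at the 75 line (355,262). The tin, stone and brush haven't moved, and the hand is clear.

```bash
python3 -c "
from workcell import bot
print(bot.job_done())"
```

```text
the job is handed in; nothing more can be done
None
```

The job is handed in, with no verdict returned: I measured the dial at about 203° (75 line at 202.5°, tolerance 3.4°), pressed start to its stop (12.6 N) and released it, and moved the hand clear at about 16 s without touching the stop button, tin, brush or stone.

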